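Hang the pad over the rail and hold the spring clip open around it

ROBOT

A 6-joint arm with a two-finger parallel gripper is mounted at the origin on a cart in front of the work surface, level with it; the furniture and walls round the work are solid. World frame = base frame: x ahead of the robot, y to its left, z up, the work surface at z = 0. Lengths are in m, angles in rad, forces in N, time in s.
With the tool pointing down it reaches from about 0.3 to 0.775 m from the base axis. Payload 14.6 kg.
Tool frame: the origin (TCP) lies at the very end of the fingers, on their centre line; the grasp point (between the pads) lies 19 mm behind it (ctrl.grasp_offset is the distance from the TCP to the grasp point, in m); z points along the fingers, y is the line along which they close (so a half turn about z gives the same grasp; the last joint's range is limited). The gripper opens to 94 mm and grips with 3 to 60 N. Pads are 16 mm wide; open, the fingers measure 119 mm over their backs; the gripper's body (75 mm by 177 mm) begins 78 mm behind the grasp point.
Start: joints at [1.079, 0.3, 1.521, -0, 1.321, -0.067], TCP at [0.227, 0.501, 0.205] pointing down, gripper open.
Joint ranges: [-3.03, 3.03], [-0.79, 2.21], [0.23, 2.52], [-1.04, 4.18], [0, 3.07], [-2.55, 2.55]. Speed limits (rad/s): [2.22, 2.22, 2.57, 3.14, 3.14, 3.14].

INTERFACE

Orientations are given as [roll, pitch, yaw] about the fixed x, y, z axes, in that order (R = Rz(yaw) Ry(pitch) Rx(roll)).
In Python, from station import ctrl gives the robot as it stands.
- The arm moves only by the tool step_arm, never from a script. Its argument "plan" is a list that holds one entry, the list of rows, each a list of 6 numbers: the shift along the tool's x, y, z in units of 30 mm (1.0 is 30 mm), then the turn, a rotation vector about the tool's x, y, z in units of 6 degrees (1.0 is 6 degrees). In form: [[[dx, dy, dz, wx, wy, wz], ...]]. A call has 1 to 8 rows; each row is the pose to reach, as a shift and turn from the pose commanded when the call began, along the tool's axes at that moment; what a row does not reach only later rows make up. A row lasts 1/12 s, in which the tool goes at most 41.7 mm and 7.16 degrees, less where a joint would pass 70% of its speed; a pose out of reach is approached as far as the arm can. A call with a gripper value outside its range is refused whole. "grip" is the opening, from 0 (shut) to 1 (fully open), set as the call begins (left out, the last holds). The fingers move at their own pace and stop on an object; "squeeze" is the grip in N (left out, the last holds). Time passes only in rows, so rows that repeat a pose let the fingers close. It gives the time, the measured TCP pose, the force, the opening and the grip force at its end, in the units of the state.
- ctrl.get_obs(): the state, without advancing time (a new reading comes with each control period).
- ctrl.camera(name): name is "side" or "top"; returns the picture (420x560x3 uint8, red, green, blue); there is no depth.
- ctrl.camera_model(name): a dict with "intrinsics" (3x3 intrinsics, pixels), "k1" (the pictures are not rectified: a ray, as slopes to the right and down, at radius r is drawn at 1 + k1 r^2 times it, then the intrinsics apply), "R" (3x3) and "t" (3): a world point X has camera coordinates R X + t. Camera axes: x right, y down, z forward; pixel columns grow to the right and rows downward; lengths in m; the calibration is good to about 2 mm. A picture is of the moment at which its call begins. camera_model takes no time and is no camera call.
- ctrl.hand_in(): hands the job in; it is judged then, once.
Trained networks look in the newest picture that a camera, given by its name, has taken for a name from the list of things; names that differ only in an ending like _2 or _b are one class to them, and where a whole thing is asked for, a point or a joint stands for the part that bears it (a point fixed in the world has none). Each returns a list of dicts, best first, with "confidence" (0 to 1); they miss things now and then, are a little off and sometimes report something else, mostly with a low value. They report only what shows in the picture. A call takes as long as a camera call. They do not tell look-alikes from the thing itself.
- ctrl.masks_of(query, camera): "pixels" (420x560 bool, what is visible of it) and "at" ([column, row] in pixels, amid what is visible of it).
- ctrl.place_of(query, camera): "at" ([column, row] in pixels: a listed point, or the origin of a listed thing).
The state is a dict: "time_s": time; "qpos": joint angles; "joint_vel": joint speeds; "tau": joint torques, N m; "ee_pos": TCP position; "eef_rot": TCP orientation; "force": force on the tool from outside, world axes, zero at the start; "moment": the same for the moment, N m; "grip_width": finger opening in m; "grip_force": force on a finger pad.
Only numpy, scipy, OpenCV 4.12 (cv2) and the standard library are available. Lean on these libraries where they do the work, as an engineer would, in place of code of your own. Each camera call takes 0.05 s, during which the arm holds its last target. There are 200 camera calls.

TASK

First hang the folded metal pad over the thin rail of the gluing rack, fully seated, and let go of it. Then take the spring clip from its parking stand by its handles, squeeze it wide open and bring it down over the hanging pad so that one jaw tip is on each side of the pad, well below its top edge, without the clip touching the pad or the rack. Finish there, still holding the clip squeezed open; leave the other things on the bench where they are.

Things in the scene. Friction and masses are not known exactly. Their poses are not given: they have to be found in the camera images.
- rack: Gluing rack, fixed: wooden base 70 x 200 x 12 mm, two wooden uprights (30 x 16 mm, tops at 125 mm, 86 mm either side of the middle) and between them a thin aluminium rail on edge: 6 mm thick, 156 mm free length, 30 mm high, top edge 120 mm above the bench. Origin: bench level under the rail's middle; own y along the rail, x across it, z up.
- pad: Folded sheet-steel pad (upside-down U), loose, 70 g, standing open side down on the bench at the start: outer width 16 mm (own x), inner gap 11, length 50 (own y), height 45, top 3 mm thick; feet flare to 21 mm over the lowest 7 mm. Origin: centre of its underside, z up; ends alike, sides alike. Seated on the rail its top is 123 mm, its origin 78 mm above the bench.
- stand: Parking stand for the clip, fixed: dark wooden block 75 x 55 x 8 mm with an upright steel strip 4 mm thick (own x), 30 mm wide (own y), whose top is 40 mm above the bench. Origin: centre of the underside.
- clip: Dark steel spring clip, loose, 110 g, parked upright astride the stand's strip, jaws down, handles up, tips 8 mm above the bench. Two mirror halves on a pin along own y, 48 mm above the tips. Shut it is 87 mm tall; 22 mm wide in y. Origin: parked, centre between the tips at their underside, z up; belongs to the -x half and tilts with it (0.3 rad fully open).
- clip_jaw (a joint): Clip opening: 0 shut, 0.6 rad at the stop. Handles: two plates 24 x 38 mm, tops 39 mm above the pin, flaring 0.3 rad each; 51 mm over their tops (own x). Squeezed together along own x they open the jaws against the spring (3 N per finger at first, 10 N fully open); at the stop they are parallel, 26 mm over the outsides, rising 6 to 44 mm above the pin.
- tip_a (a point): Inner edge of the jaw tip on the clip's -x half, 2 mm above its underside. Tip gap: 5 mm shut, 33 mm fully open (tips then 45 mm below the pin, 54 mm over their outsides). Tips are 9 mm high; above them the jaws are hollowed, 18 mm apart when shut.
- tip_b (a point): Inner edge of the jaw tip on the +x half of the clip, 2 mm above its underside.
- glue_bottle: Bystander: white glue bottle, 62 mm across, 185 mm tall, loose. Origin: centre of the underside.
- neck_block: Bystander: reddish wooden block with a drilled hole, 66 x 42 x 36 mm, loose. Origin: centre of the underside.
- black_tape: Bystander: roll of black tape lying flat, 58 mm across, 19 mm high, loose. Origin: centre of the underside.
- cork: Bystander: cork sanding block 55 x 86 x 32 mm, loose. Origin: centre of the underside.
Not all that is in view belongs to the job. What is shaped like the clip but green is not meant.

How it is judged:
On the way, in this order (a step that is already met when the one before it is completed fails the run):
1. the pad hangs seated over the rail, let go (x of pad in the frame of rack between -0.006 and 0.006 m and y of pad in the frame of rack between -0.06 and 0.06 m and z of pad in the frame of rack between 0.072 and 0.084 m and angle between the y axis of pad and the y axis of rack, either way round below 0.2 rad and angle between pad's own z axis and vertical below 0.15 rad and contact force between the fingers and pad below 0.1 N), for 0.3 s.
2. the clip is lifted clear of its stand and squeezed open (height (world z) of tip_a above 0.06 m and value of joint clip_jaw above 0.42 rad and contact force between the fingers and clip above 3 N), for 0.2 s.
At the end, for the whole second after the job is handed in: Pad seated on the rail (6 mm, 0.2 rad), at rest, free of the fingers. Fingers hold the clip still, over 0.42 rad open, a jaw tip on each side of the pad: 9 mm or more from its middle plane, 8 mm or more below its top, within 30 mm of its middle lengthwise; clip presses on pad and rack under 0.5 N (x of pad in the frame of rack between -0.006 and 0.006 m and y of pad in the frame of rack between -0.06 and 0.06 m and z of pad in the frame of rack between 0.072 and 0.084 m and angle between the y axis of pad and the y axis of rack, either way round below 0.2 rad and angle between pad's own z axis and vertical below 0.15 rad and linear speed of each of pad, clip below 0.03 m/s and contact force between the fingers and pad below 0.2 N and value of joint clip_jaw above 0.42 rad and contact force between the fingers and clip above 3 N and contact force between clip and pad below 0.5 N and contact force between clip and rack below 0.5 N and ((x of tip_a in the frame of pad above 0.009 m and x of tip_b in the frame of pad below -0.009 m) or (x of tip_b in the frame of pad above 0.009 m and x of tip_a in the frame of pad below -0.009 m)) and y of tip_a in the frame of pad between -0.03 and 0.03 m and z of tip_a in the frame of pad between 0 and 0.037 m and y of tip_b in the frame of pad between -0.03 and 0.03 m and z of tip_b in the frame of pad between 0 and 0.037 m); the arm keeps its last pose, push and grip.
It fails at once if a loose bystander is shifted by more than 25 mm (distance of any of glue_bottle, neck_block, black_tape, cork from where it was at the start of the episode above 0.025 m).
It also fails if it takes over 64 s, if anything falls off the work surface, if the arm or the gripper's body presses on something with over 40 N, if the wrist force passes 120 N, or if a joint passes its speed limit or range.

## Working session

There is one attempt and no reset: what is moved stays moved. The work goes in short steps, Python scripts to look and compute and a tool call to move; the robot and the scene stay as the last step left them, time stands still between calls to the robot, and variables do not carry over. Pictures are saved under pics/ and viewed, at most 10 in all, crops included, and the job is handed in when it is done.

Besides the shell and the picture viewer there is one more tool, called after ">>>" as name(argument=value, ...), one argument or row to a line, values as JSON. step_arm: Moves the arm, as the interface text tells. Its arguments: {"type":"object","properties":{"plan":{"type":"array","items":{"type":"array","items":{"type":"array","items":{"type":"number"}}}},"grip":{"type":"number"},"squeeze":{"type":"number"}},"required":["plan"]}

```bash
mkdir -p pics; ls
cat > h.py <<'E'
import numpy as np, cv2
from station import ctrl
def pix2ray(cam,p):
    m=ctrl.camera_model(cam);K=np.array(m["intrinsics"]);R=np.array(m["R"]);t=np.array(m["t"])
    d=cv2.undistortPoints(np.array([[p]],float),K,np.array([m["k1"],0,0,0.]))[0,0]
    return -R.T@t, R.T@np.array([d[0],d[1],1])
def at_z(cam,p,z):
    o,d=pix2ray(cam,p); return o+d*(z-o[2])/d[2]
def proj(cam,X):
    m=ctrl.camera_model(cam);R=np.array(m["R"])
    return cv2.projectPoints(np.array(X,float).reshape(-1,1,3),cv2.Rodrigues(R)[0],np.array(m["t"],float),np.array(m["intrinsics"],float),np.array([m["k1"],0,0,0.]))[0].reshape(-1,2)
def tri(pa,pb,ca="side",cb="top"):
    o1,d1=pix2ray(ca,pa);o2,d2=pix2ray(cb,pb)
    A=np.stack([d1,-d2],1);s=np.linalg.lstsq(A,o2-o1,rcond=None)[0]
    a,b=o1+d1*s[0],o2+d2*s[1]; return (a+b)/2,np.linalg.norm(a-b)
def snap(cam,name,crop=None,scale=1):
    im=ctrl.camera(cam)[:,:,::-1].copy()
    cv2.imwrite(f"pics/{name}_full.png",im)
    if crop: im=im[crop[1]:crop[3],crop[0]:crop[2]]
    cv2.imwrite(f"pics/{name}.png",cv2.resize(im,None,fx=scale,fy=scale,interpolation=cv2.INTER_CUBIC)); return im
E
python3 - <<'E'
from h import *
np.set_printoptions(precision=4,suppress=True)
for c in ("side","top"):
    snap(c,c+"0",scale=1.4)
    m=ctrl.camera_model(c);R=np.array(m["R"]);print(c,"cam at",-R.T@np.array(m["t"]),"fwd",R[2],m["intrinsics"][0][0])
    for q in ["rack","pad","stand","clip","tip_a","tip_b","glue_bottle","neck_block","black_tape","cork"]:
        for r in ctrl.place_of(q,c)[:3]:
            print(q,np.round(r["at"],1),round(r["confidence"],2),at_z(c,r["at"],0.008 if q in("clip","tip_a","tip_b") else 0)[:2])
o=ctrl.get_obs();print(o)
E
```

```text
pics
side cam at [ 0.0012 -0.8732  0.6135] fwd [ 0.4952  0.7342 -0.4644] 440.40026222357096
rack [275.8 244.5] 0.66 [ 0.5397 -0.0676]
pad [304.1 300.6] 0.88 [ 0.4634 -0.2887]
stand [207.2 197.4] 0.68 [0.5172 0.2867]
stand [222.7 277.3] 0.57 [ 0.359  -0.1147]
clip [200.5 193.1] 0.79 [0.5068 0.3122]
clip [171.2 207.9] 0.68 [0.3901 0.2696]
clip [205.7 213.8] 0.62 [0.4586 0.1761]
tip_a [273.4 243.7] 0.73 [ 0.5297 -0.0714]
tip_a [207.8 214.5] 0.53 [0.4618 0.1687]
tip_a [201.7 193.3] 0.52 [0.5093 0.3086]
tip_b [273.4 243.7] 0.73 [ 0.5297 -0.0714]
tip_b [207.8 214.5] 0.53 [0.4618 0.1687]
tip_b [201.7 193.3] 0.52 [0.5093 0.3086]
glue_bottle [368.8 244.6] 0.98 [ 0.7368 -0.2067]
neck_block [204.5 195.5] 0.69 [0.5163 0.3042]
neck_block [317.8 210.2] 0.66 [0.7486 0.0182]
black_tape [193.  238.2] 0.82 [0.3756 0.0848]
black_tape [368.8 244.6] 0.32 [ 0.7368 -0.2067]
cork [224.3 277.4] 0.69 [ 0.3619 -0.1172]
top cam at [ 0.3873 -0.0135  1.123 ] fwd [ 0.1677  0.0171 -0.9857] 445.51922669507906
rack [313.2 223. ] 0.8 [ 0.5417 -0.069 ]
rack [334.  293.9] 0.28 [ 0.3644 -0.1189]
pad [404.9 254.1] 0.6 [ 0
[... 369 characters left out ...]
834]
tip_b [169. 237.] 0.57 [0.5052 0.2961]
glue_bottle [364.5 151. ] 0.88 [ 0.7312 -0.2049]
neck_block [277.1 152.2] 0.94 [0.7287 0.0234]
black_tape [246.5 290.3] 0.6 [0.3729 0.0983]
black_tape [168.8 232.9] 0.58 [0.5165 0.2993]
{'time_s': 1.1, 'qpos': array([ 1.0794,  0.2999,  1.521 ,  0.    ,  1.3207, -0.0666]), 'joint_vel': array([-0.    , -0.0009, -0.0003,  0.0009,  0.0018,  0.0008]), 'tau': array([ -0.001 , -53.1672, -35.2903,   0.0708,   0.0214,   0.    ]), 'ee_pos': array([0.2267, 0.5011, 0.2055]), 'eef_rot': array([3.1416, 0.    , 2.7167]), 'force': array([-0.3079,  0.1996, -0.0474]), 'moment': array([-0.0284, -0.0004, -0.0368]), 'grip_force': 0.0, 'grip_width': 0.09383950886082851}
```

View pics/side0.png

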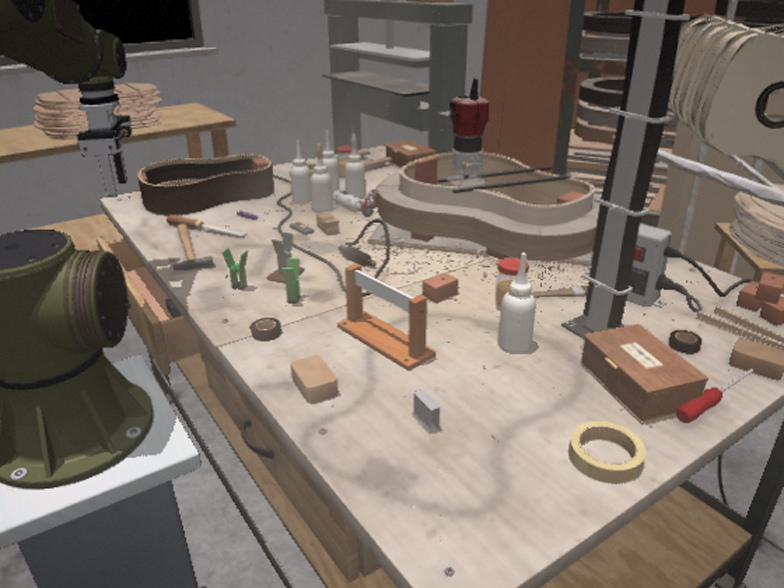

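View pics/top0.png

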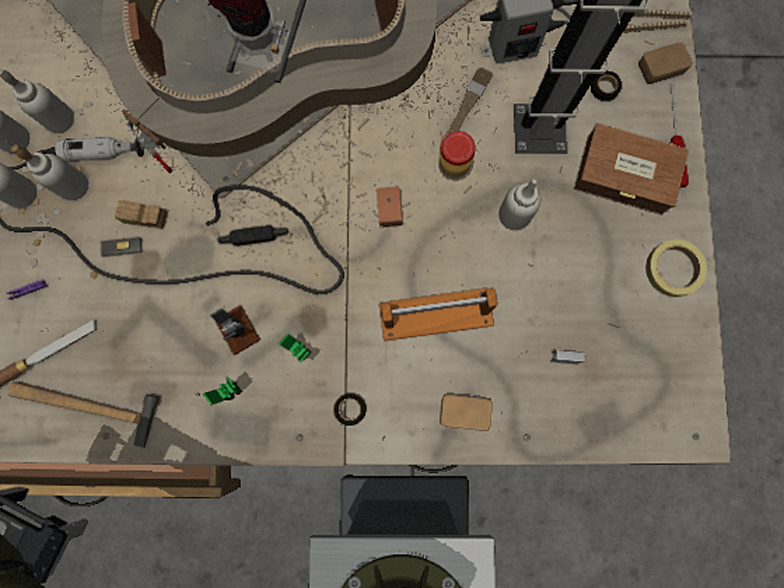

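Dark clip on the dark brown stand is at side ≈(200,185) and top ≈(168,233). The look-alikes are both green: side (168,192) and (208,200), top (160,279) and (212,248). The dark one is the one meant. Next I'll confirm it in an enlarged crop.

Run:
```python
from h import *
np.set_printoptions(precision=4,suppress=True)
S=cv2.imread("pics/side0_full.png");T=cv2.imread("pics/top0_full.png")
def c(im,x,y,w=80,h=60): return cv2.resize(im[y:y+h,x:x+w],(400,300),interpolation=cv2.INTER_NEAREST)
cv2.imwrite("pics/comp.png",np.vstack([np.hstack([c(S,160,150),c(T,128,205)]),np.hstack([c(S,264,260),c(T,366,225)])]))
for cam in("side","top"):
  ctrl.camera(cam)
  for q in("pad","rack","stand","clip"):
    for r in ctrl.masks_of(q,cam)[:3]:
      m=r["pixels"].astype(np.uint8);p=np.argwhere(m)[:,::-1].astype(np.float32)
      print(cam,q,r["confidence"],np.round(r["at"]),len(p),p.min(0),p.max(0),cv2.minAreaRect(p))
```

```text
side pad 0.81 [302. 293.] 431 [294. 278.] [313. 309.] ((303.0884094238281, 292.82049560546875), (29.88042449951172, 19.102659225463867), 48.01278305053711)
side rack 0.97 [276. 235.] 2348 [243. 189.] [309. 263.] ((275.7105712890625, 227.77798461914062), (81.83981323242188, 52.042301177978516), 25.60218620300293)
side stand 0.67 [200. 199.] 56 [192. 194.] [202. 200.] ((197.0, 197.0), (6.0, 10.0), 90.0)
side clip 0.86 [209. 199.] 261 [203. 185.] [213. 215.] ((208.0, 200.0), (30.0, 10.0), 90.0)
side clip 0.81 [204. 176.] 242 [195. 166.] [208. 194.] ((201.5, 180.0), (28.0, 13.0), 90.0)
side clip 0.52 [169. 193.] 326 [159. 177.] [176. 206.] ((167.5, 191.5), (29.0, 17.0), 90.0)
top pad 0.5 [409. 251.] 192 [394. 250.] [417. 259.] ((405.5, 254.5), (9.0, 23.0), 90.0)
top rack 0.84 [313. 220.] 2254 [271. 206.] [354. 242.] ((312.8773193359375, 223.05947875976562), (29.05820083618164, 84.93273162841797), 82.56858825683594)
top stand 0.71 [173. 242.] 429 [162. 218.] [185. 252.] ((169.3490753173828, 235.5283203125), (30.595504760742188, 22.242443084716797), 60.945396423339844)
top clip 0.81 [166. 232.] 242 [152. 221.] [173. 240.] ((162.76351928710938, 230.66891479492188), (24.295757293701172, 12.089754104614258), 54.46232223510742)
top clip 0.67 [161. 280.] 299 [146. 269.] [172. 288.] ((159.2080841064453, 280.14739990234375), (14.676570892333984, 24.675992965698242), 53.74616622924805)
top clip 0.52 [212. 248.] 227 [199. 239.] [220. 257.] ((209.86001586914062, 247.52001953125), (22.0, 11.0), 36.869895935058594)
```

View pics/comp.png

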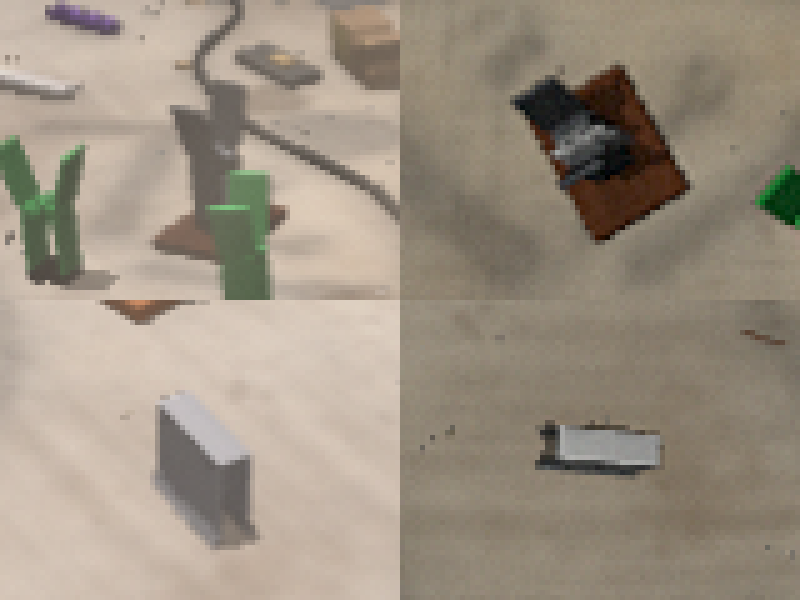

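```bash
cat > fit.py <<'E'
from h import *
from scipy.optimize import minimize
def box(cx,cy,cz,sx,sy,sz): return np.array([[cx+a*sx/2,cy+b*sy/2,cz+c*sz/2] for a in(-1,1) for b in(-1,1) for c in(-1,1)])
RACK=[box(0,0,.006,.07,.2,.012),box(0,.086,.0625,.03,.016,.125),box(0,-.086,.0625,.03,.016,.125),box(0,0,.105,.006,.156,.03)]
PAD=[box(0,0,.0225,.016,.05,.045),box(0,0,.0035,.021,.05,.007)]
def handle(s):
    return np.array([[s*x,y,z] for y in(-.012,.012) for x,z in((.0255,.087),(.0225,.088),(.0143,.051),(.0113,.052))])
CLIP=[handle(1),handle(-1),box(0,0,.027,.026,.022,.054)]
STAND=[box(0,0,.004,.075,.055,.008)]
def place(parts,x,y,yaw,z=0):
    c,s=np.cos(yaw),np.sin(yaw);R=np.array([[c,-s,0],[s,c,0],[0,0,1]])
    return [p@R.T+[x,y,z] for p in parts]
F=4
def sil(cam,parts):
    m=np.zeros((420,560),np.float32);out=None
    big=np.zeros((420*F,560*F),np.uint8)
    for p in parts:
        q=cv2.convexHull((F*(proj(cam,p)+.5)).astype(np.float32)).round().astype(np.int32)
        cv2.fillConvexPoly(big,q,255)
    return cv2.resize(big,(560,420),interpolation=cv2.INTER_AREA)/255.
def fit(masks,parts,x0,z=0,w=None):
    best=None
    def cost(v):
        c=0
        for cam,m in masks.items():
            s=sil(cam,place(parts,v[0],v[1],v[2],z)); u=np.maximum(s,m)
            c+=1-np.minimum(s,m).sum()/u.sum()
        return c
    for dy in(-.25,0,.25):
        r=minimize(cost,[x0[0],x0[1],x0[2]+dy],method="Nelder-Mead",options=dict(initial_simplex=[[x0[0]+a,x0[1]+b,x0[2]+dy+c] for a,b,c in((0,0,0),(.012,0,0),(0,.012,0),(0,0,.2))],xatol=1e-4,fatol=1e-4))
        if best is None or r.fun<best.fun: best=r
    return best.x,best.fun
E
python3 - <<'E'
from fit import *
import pickle
np.set_printoptions(precision=4,suppress=True)
M={}
near={"pad":dict(side=(303,293),top=(405,254)),"rack":dict(side=(276,230),top=(313,223)),"clip":dict(side=(203,178),top=(163,231)),"stand":dict(top=(170,236))}
for cam in("side","top"):
  ctrl.camera(cam)
  for q in near:
    if cam in near[q]:
      rs=ctrl.masks_of(q,cam)
      r=min(rs,key=lambda r:np.hypot(*(np.array(r["at"])-near[q][cam]))) if rs else None
      if r: M.setdefault(q,{})[cam]=r["pixels"].astype(float); print(q,cam,r["at"],r["confidence"])
pickle.dump(M,open("M.pkl","wb"))
for q,parts,x0,z in(("rack",RACK,(.54,-.068,.1),0),("pad",PAD,(.465,-.295,0),0),("clip",CLIP,(.508,.296,-.5),.008)):
    print(q,"both",fit(M[q],parts,x0,z))
    for c in M[q]: print(q,c,fit({c:M[q][c]},parts,x0,z))
# stand: brown region hull
if "stand" in M:
    m=np.maximum(M["stand"]["top"],M["clip"]["top"])
    print("stand+clip",fit({"top":m},STAND+[p+[0,0,.008] for p in CLIP],(.51,.29,-.5)))
print("stand corners",[at_z("top",p,.008)[:2] for p in((172.,218.6),(186,242),(167.6,253))])
print("pad top corners top",[at_z("top",p,.045)[:2] for p in((397.4,250),(418,251.4),(418,258),(397.4,257))])
print("pad top corners side",[at_z("side",p,.045)[:2] for p in((296,280),(300.6,278.4),(314,290.4),(307.6,292.6))])
E
```

```text
pad side [305.1, 292.0] 0.63
rack side [276.2, 230.0] 0.82
clip side [200.9, 176.8] 0.8
pad top [406.7, 252.0] 0.63
rack top [313.4, 222.0] 0.95
clip top [164.1, 231.8] 0.5
stand top [170.1, 239.9] 0.77
rack both (array([ 0.5388, -0.0613,  0.1358]), np.float64(0.1080464882229567))
rack side (array([ 0.5388, -0.0603,  0.1392]), np.float64(0.06534733208686894))Traceback (most recent call last):
  File "<stdin>", line 16, in <module>
  File "fit.py", line 30, in fit
    r=minimize(cost,[x0[0],x0[1],x0[2]+dy],method="Nelder-Mead",options=dict(initial_simplex=[[x0[0]+a,x0[1]+b,x0[2]+dy+c] for a,b,c in((0,0,0),(.012,0,0),(0,.012,0),(0,0,.2))],xatol=1e-4,fatol=1e-4))
    res = _minimize_neldermead(fun, x0, args, callback, bounds=bounds,
                               **options)
    fxcc = func(xcc)
    fx = function(np.copy(x), *(wrapper_args + args))
  File "fit.py", line 26, in cost
    s=sil(cam,place(parts,v[0],v[1],v[2],z)); u=np.maximum(s,m)
  File "fit.py", line 18, in sil
    q=cv2.convexHull((F*(proj(cam,p)+.5)).astype(np.float32)).round().astype(np.int32)
                         ~~~~^^^^^^^
  File "h.py", line 10, in proj
    m=ctrl.camera_model(cam);R=np.array(m["R"])
ValueError: time passes only in moves, steps and waits
```

```bash
python3 - <<'E'
s=open("h.py").read()
s=s.replace("def pix2ray","CM={}\ndef cmod(c):\n    if c not in CM: CM[c]=ctrl.camera_model(c)\n    return CM[c]\ndef pix2ray",1).replace("m=ctrl.camera_model(cam)","m=cmod(cam)")
open("h.py","w").write(s)
E
cat > f2.py <<'E'
from fit import *
import pickle
np.set_printoptions(precision=4,suppress=True)
M=pickle.load(open("M.pkl","rb"))
for q,parts,x0,z in(("rack",RACK,(.54,-.068,.1),0),("pad",PAD,(.465,-.295,0),0),("clip",CLIP,(.508,.296,-.5),.008)):
    print(q,"both",fit(M[q],parts,x0,z))
    for c in M[q]: print(q,c,fit({c:M[q][c]},parts,x0,z))
m=np.maximum(M["stand"]["top"],M["clip"]["top"])
print("stand+clip",fit({"top":m},STAND+[p+[0,0,.008] for p in CLIP],(.51,.29,-.5)))
print("stand corners",[at_z("top",p,.008)[:2] for p in((172.,218.6),(186,242),(167.6,253))])
print("pad top corners top",[at_z("top",p,.045)[:2] for p in((397.4,250),(418,251.4),(418,258),(397.4,257))])
print("pad top corners side",[at_z("side",p,.045)[:2] for p in((296,280),(300.6,278.4),(314,290.4),(307.6,292.6))])
E
python3 f2.py
```

```text
rack both (array([ 0.5388, -0.0613,  0.1358]), np.float64(0.1080464882229567))
rack side (array([ 0.5388, -0.0603,  0.1392]), np.float64(0.06534733208686894))
rack top (array([ 0.539 , -0.0624,  0.1286]), np.float64(0.03526220917765621))
pad both (array([ 0.4604, -0.2919, -0.0673]), np.float64(0.3285665767983408))
pad side (array([ 0.4611, -0.2894, -0.0912]), np.float64(0.0996465481777501))
pad top (array([ 0.4604, -0.2952, -0.0403]), np.float64(0.18187545941405014))
clip both (array([0.5108, 0.2969, 0.5869]), np.float64(0.4883971848929206))
clip side (array([0.5126, 0.3027, 0.6873]), np.float64(0.28401115159815116))
clip top (array([0.5104, 0.2975, 0.4817]), np.float64(0.17761633029263857))
stand+clip (array([0.5116, 0.2972, 0.5275]), np.float64(0.19276066344265586))
stand corners [array([0.5522, 0.2904]), array([0.4925, 0.2522]), array([0.4647, 0.2979])]
pad top corners top [array([ 0.4694, -0.2694]), array([ 0.466 , -0.3191]), array([ 0.4501, -0.3183]), array([ 0.4526, -0.2687])]
pad top corners side [array([ 0.4564, -0.2678]), array([ 0.4678, -0.2689]), array([ 0.4658, -0.3174]), array([ 0.4507, -0.3155])]
```

Confirmed in the crop: the clip on the brown stand is dark grey and the other two are green.
- **Rack:** about (0.539, -0.062), yaw 0.13.
- **Pad:** about (0.460, -0.2925), yaw -0.06.
- **Clip:** about (0.510, 0.296), yaw 0.55.

All three are within reach and their sizes agree with those given. Next I go to the pad.

```bash
cat > go.py <<'E'
import sys,numpy as np
from scipy.spatial.transform import Rotation as Ro
from station import ctrl
o=ctrl.get_obs();x,y,z,yaw=map(float,sys.argv[1:5])
R=Ro.from_euler("xyz",o["eef_rot"]);T=Ro.from_euler("xyz",[np.pi,0,yaw])
d=R.inv().apply(np.array([x,y,z])-o["ee_pos"])/.03
w=np.degrees((R.inv()*T).as_rotvec())/6
print(np.round(o["time_s"],2),o["ee_pos"].round(4),o["eef_rot"].round(3),"units",d.round(2),w.round(2))
E
python3 go.py .46 -.2925 .13 1.51
```

```text
2.05 [0.2267 0.5011 0.2055] [-3.142  0.     2.717] units [-17.99 -20.9    2.52] [ 0.    0.   11.52]
```

>>> step_arm(
  plan=[
    [[-18,-20.9,0,0,0,11.5],[-18,-20.9,0,0,0,11.5],[-18,-20.9,0,0,0,11.5],[-18,-20.9,0,0,0,11.5],[-18,-20.9,0,0,0,11.5],[-18,-20.9,0,0,0,11.5],[-18,-20.9,0,0,0,11.5],[-18,-20.9,0,0,0,11.5]],
  ],
  grip=0.55,
)

```text
time_s: 2.72
ee_pos: [0.3207, 0.1795, 0.2057]
eef_rot: [3.141, -0.0, 1.711]
force: [0.8, 1.2, -0.0]
grip_width: 0.052
grip_force: 0.0
```

```bash
python3 go.py .46 -.2925 .1 1.51
```

```text
2.72 [0.3207 0.1795 0.2057] [ 3.141 -0.     1.711] units [-16.23   2.39   3.52] [ 0.01 -0.    1.92]
```

>>> step_arm(
  plan=[
    [[-16,2.4,0.5,0,0,1.9],[-16,2.4,0.5,0,0,1.9],[-16,2.4,0.5,0,0,1.9],[-16,2.4,1,0,0,1.9],[-16,2.4,1.5,0,0,1.9],[-16,2.4,2,0,0,1.9],[-16,2.4,2.5,0,0,1.9],[-16,2.4,3,0,0,1.9]],
  ],
)

```text
time_s: 3.38
ee_pos: [0.4168, -0.1362, 0.1647]
eef_rot: [3.14, 0.001, 1.517]
force: [0.8, 0.6, 0.8]
grip_width: 0.0516
grip_force: 0.0
```

```bash
python3 go.py .46 -.2925 .08 1.51
```

```text
3.38 [ 0.4168 -0.1362  0.1647] [3.140e+00 1.000e-03 1.517e+00] units [-5.13  1.71  2.83] [0.02 0.01 0.07]
```

>>> step_arm(
  plan=[
    [[-5.1,1.7,2.8,0,0,0],[-5.1,1.7,2.8,0,0,0],[-5.1,1.7,2.8,0,0,0],[-5.1,1.7,2.8,0,0,0],[-5.1,1.7,2.8,0,0,0],[-5.1,1.7,2.8,0,0,0],[-5.1,1.7,2.8,0,0,0]],
  ],
)

```text
time_s: 3.97
ee_pos: [0.4589, -0.289, 0.08]
eef_rot: [-3.141, -0.001, 1.517]
force: [-0.0, 1.1, -0.3]
grip_width: 0.0518
grip_force: 0.0
```

```bash
python3 go.py .46 -.2925 .016 1.51
```

```text
3.97 [ 0.4589 -0.289   0.08  ] [-3.141e+00 -1.000e-03  1.517e+00] units [-0.12  0.04  2.13] [-0.01 -0.01  0.07]
```

Down, then close.

>>> step_arm(
  plan=[
    [[-0.1,0.04,1,0,0,0.06],[-0.1,0.04,2.1,0,0,0.06],[-0.1,0.04,2.1,0,0,0.06],[-0.1,0.04,2.1,0,0,0.06],[-0.1,0.04,2.1,0,0,0.06]],
  ],
)

```text
time_s: 4.38
ee_pos: [0.4612, -0.2921, 0.0197]
eef_rot: [3.14, 0.001, 1.512]
force: [0.0, 0.3, -0.4]
grip_width: 0.0517
grip_force: 0.0
```

>>> step_arm(
  plan=[
    [[0,0,0,0,0,0],[0,0,0,0,0,0],[0,0,0,0,0,0],[0,0,0,0,0,0],[0,0,0,0,0,0],[0,0,0,0,0,0],[0,0,0,0,0,0]],
  ],
  grip=0,
  squeeze=15,
)

```text
time_s: 4.97
ee_pos: [0.4604, -0.2923, 0.0176]
eef_rot: [3.141, 0.0, 1.511]
force: [-1.1, 0.7, 2.9]
grip_width: 0.0161
grip_force: 14.9
```

>>> step_arm(
  plan=[
    [[0,0,-1.5,0,0,0],[0,0,-3,0,0,0],[0,0,-5,0,0,0],[0,0,-5,0,0,0],[0,0,-5,0,0,0],[0,0,-5,0,0,0]],
  ],
)

```text
time_s: 5.47
ee_pos: [0.4606, -0.2924, 0.1683]
eef_rot: [3.14, 0.001, 1.511]
force: [0.1, 0.8, -1.9]
grip_width: 0.0158
grip_force: 14.9
```

```bash
python3 go.py .539 -.062 .16 1.70
```

```text
5.47 [ 0.4606 -0.2924  0.1683] [3.140e+00 1.000e-03 1.511e+00] units [7.82 2.15 0.27] [ 0.02  0.01 -1.8 ]
```

>>> step_arm(
  plan=[
    [[7.8,2.15,0.2,0,0,-1.8],[7.8,2.15,0.2,0,0,-1.8],[7.8,2.15,0.2,0,0,-1.8],[7.8,2.15,0.2,0,0,-1.8],[7.8,2.15,0.2,0,0,-1.8],[7.8,2.15,0.2,0,0,-1.8],[7.8,2.15,0.2,0,0,-1.8],[7.8,2.15,0.2,0,0,-1.8]],
  ],
)

```text
time_s: 6.13
ee_pos: [0.5381, -0.0609, 0.1594]
eef_rot: [-3.139, -0.001, 1.703]
force: [0.3, -0.1, -0.7]
grip_width: 0.0158
grip_force: 14.9
```

>>> step_arm(
  plan=[
    [[0,0,0,0,0,0],[0,0,0,0,0,0],[0,0,0,0,0,0]],
  ],
)

```text
time_s: 6.38
ee_pos: [0.5382, -0.0635, 0.161]
eef_rot: [-3.141, -0.0, 1.698]
force: [-0.3, -0.8, 0.4]
grip_width: 0.016
grip_force: 14.9
```

```bash
python3 go.py .539 -.062 .16 1.70
python3 - <<'E'
from fit import *
import pickle
np.set_printoptions(precision=4,suppress=True)
S=snap("side","s2",(215,135,335,225),1);T=snap("top","t2",(255,185,375,275),1)
S0=cv2.imread("pics/top0_full.png")[185:275,255:375]
r=lambda im:cv2.resize(im,(400,300),interpolation=cv2.INTER_CUBIC)
S3=cv2.imread("pics/side0_full.png")[180:270,215:335]
cv2.imwrite("pics/c2.png",np.vstack([np.hstack([r(S),r(T)]),np.hstack([r(S3),r(S0)])]))
# pad predicted corners vs rail predicted
for cam in("side","top"):
    print(cam,"rail ends pred",proj(cam,place([np.array([[0,.078,.12],[0,-.078,.12]])],.539,-.062,.13)[0]))
E
```

```text
6.38 [ 0.5382 -0.0635  0.161 ] [-3.141 -0.     1.698] units [0.05 0.03 0.03] [-0.01 -0.   -0.02]
side rail ends pred [[254.0195 192.5321]
 [295.6777 213.5481]]
top rail ends pred [[278.6544 221.4392]
 [346.5939 212.552 ]]
```

View pics/c2.png

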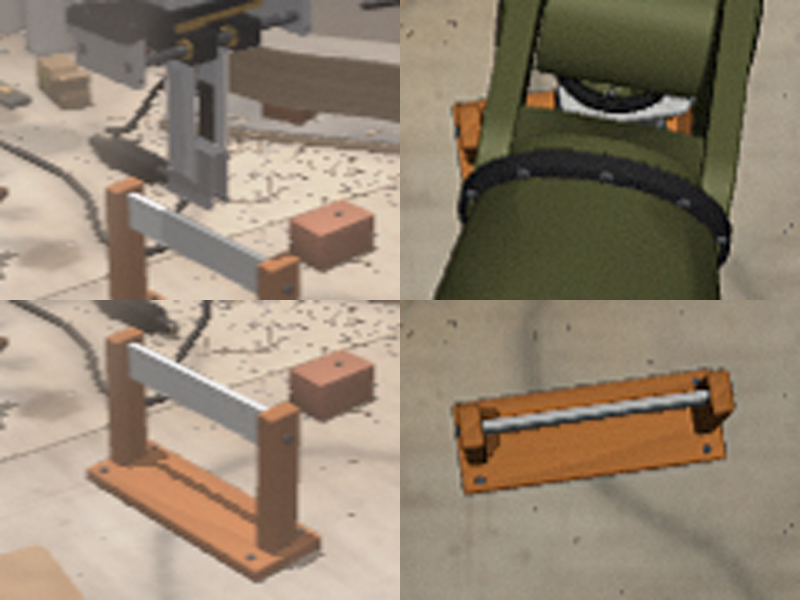

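The top view is blocked by the arm. In the side view the pad is held above the rail. I'll refine the rail's cross position from the start pictures with an intensity profile.

Run:
```python
from fit import *
np.set_printoptions(precision=1,suppress=True,linewidth=200)
off=np.arange(-.014,.0141,.001)
for cam in("top","side"):
    im=cv2.imread(f"pics/{cam}0_full.png").astype(np.float32)
    for ys in((.03,.065),(-.065,-.03)):
        prof=[]
        for o in off:
            P=place([np.array([[o,y,.12] for y in np.linspace(*ys,60)])],.539,-.062,.13)[0]
            p=proj(cam,P).astype(np.float32)
            v=cv2.remap(im,p[:,0].reshape(-1,1),p[:,1].reshape(-1,1),cv2.INTER_LINEAR)[:,0]
            prof.append([v.mean(), v[:,2].mean()-v[:,0].mean()])
        print(cam,ys);print(np.c_[off*1000,np.array(prof)].T)
```

```text
top (0.03, 0.065)
[[-14.  -13.  -12.  -11.  -10.   -9.   -8.   -7.   -6.   -5.   -4.   -3.   -2.   -1.   -0.    1.    2.    3.    4.    5.    6.    7.    8.    9.   10.   11.   12.   13.   14. ]
 [106.2 105.3 102.2  96.6  86.5  70.8  55.8  54.6  71.2  97.3 126.  154.9 172.3 171.5 160.4 142.6 118.2  99.2  95.1  99.7 102.4 103.8 103.8 102.3 100.5  99.   96.3  93.2  92.8]
 [112.6 113.2 111.5 105.9  90.8  62.   29.1   6.   -3.3  -3.9  -1.8  -1.   -0.1   2.5  10.4  30.7  65.2  98.8 114.9 116.6 113.3 110.9 109.6 108.9 108.4 108.5 108.1 103.8  90.9]]
top (-0.065, -0.03)
[[-14.  -13.  -12.  -11.  -10.   -9.   -8.   -7.   -6.   -5.   -4.   -3.   -2.   -1.   -0.    1.    2.    3.    4.    5.    6.    7.    8.    9.   10.   11.   12.   13.   14. ]
 [108.6 108.7 108.2 105.1  98.2  85.2  66.5  53.5  58.3  79.7 107.5 137.3 163.7 173.9 167.8 154.7 133.1 106.6  91.8  91.6  95.8  98.6 100.3 101.6 102.6 102.9 101.9 100.1  98.1]
 [116.  116.8 117.  114.6 105.9  84.4  50.1  17.8  -0.8  -5.2  -3.1  -0.6  -0.    0.6   3.8  14.3  38.8  73.1 100.1 109.1 108.1 106.7 106.7 107.9 109.4 111.1 112.7 111.8 104.1]
[... 405 characters left out ...]
3   4.3   4.4   4.4   4.3   4.    3.4   2.8   2.3   2.1   2.7   4.4   7.7  13.   19.3  25.6  30.5  33.3  34.3  34.1  33.2  32.1  31.1  30.4  30. ]]
side (-0.065, -0.03)
[[-14.  -13.  -12.  -11.  -10.   -9.   -8.   -7.   -6.   -5.   -4.   -3.   -2.   -1.   -0.    1.    2.    3.    4.    5.    6.    7.    8.    9.   10.   11.   12.   13.   14. ]
 [128.9 128.3 127.7 127.2 127.  127.2 127.7 128.9 131.7 137.9 149.9 167.6 189.  208.9 223.  229.7 229.5 224.6 217.  208.5 201.3 196.5 193.9 192.9 192.4 192.  191.1 189.9 188.9]
 [  3.9   3.9   4.    4.    4.1   4.1   4.1   4.2   4.2   4.1   3.8   3.3   2.9   2.8   3.1   4.1   6.3  10.2  15.7  22.1  28.1  32.6  35.3  36.6  36.9  36.7  36.4  36.1  35.7]]
```

>>> step_arm(
  plan=[
    [[0,0.02,0.4,0,0,0],[0,0.02,0.8,0,0,0],[0,0.02,1.1,0,0,0],[0,0.02,1.3,0,0,0],[0,0.02,1.3,0,0,0],[0,0.02,1.3,0,0,0]],
  ],
)

```text
time_s: 6.98
ee_pos: [0.5392, -0.0625, 0.1225]
eef_rot: [-3.141, -0.0, 1.7]
force: [-0.3, -0.1, -0.0]
grip_width: 0.016
grip_force: 14.9
```

>>> step_arm(
  plan=[
    [[0,0,0.3,0,0,0],[0,0,0.6,0,0,0],[0,0,0.8,0,0,0],[0,0,0.88,0,0,0],[0,0,0.88,0,0,0],[0,0,0.88,0,0,0]],
  ],
)

```text
time_s: 7.48
ee_pos: [0.5392, -0.0623, 0.0958]
eef_rot: [-3.141, -0.0, 1.7]
force: [1.0, 0.0, -1.1]
grip_width: 0.0156
grip_force: 15.0
```

Run:
```python
from h import *
o=ctrl.get_obs();print(o["time_s"],o["ee_pos"].round(4),o["force"].round(2),o["moment"].round(3))
S=snap("side","s3",(225,140,325,215),6)
```

```text
7.4833 [ 0.5392 -0.0623  0.0958] [ 0.98  0.04 -1.14] [-0.055  0.006  0.055]
```

View pics/s3.png

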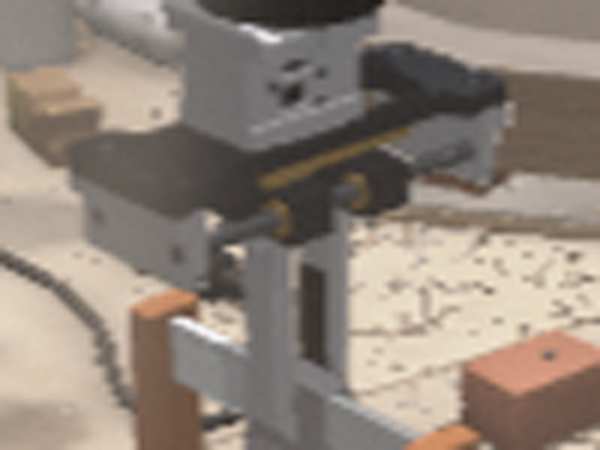

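The pad is astride the rail at seated height and the fingers are on both sides of it. I'll release it.

>>> step_arm(
  plan=[
    [[0,0,0,0,0,0],[0,0,0,0,0,0],[0,0,0,0,0,0],[0,0,0,0,0,0],[0,0,0,0,0,0],[0,0,0,0,0,0]],
  ],
  grip=0.5,
)

```text
time_s: 8.03
ee_pos: [0.5392, -0.0624, 0.096]
eef_rot: [3.142, 0.0, 1.7]
force: [0.2, 0.2, 0.7]
grip_width: 0.0465
grip_force: 0.0
```

>>> step_arm(
  plan=[
    [[0,0,-0.7,0,0,0],[0,0,-1.5,0,0,0],[0,0,-3,0,0,0],[0,0,-4.5,0,0,0],[0,0,-4.5,0,0,0],[0,0,-4.5,0,0,0]],
  ],
)

```text
time_s: 8.53
ee_pos: [0.5401, -0.0625, 0.234]
eef_rot: [3.136, 0.002, 1.7]
force: [0.2, 0.1, -1.2]
grip_width: 0.047
grip_force: 0.0
```

```bash
python3 go.py .511 .2965 .20 2.12
```

```text
8.53 [ 0.5401 -0.0625  0.234 ] [3.136e+00 2.000e-03 1.700e+00] units [12.    0.57  1.11] [ 0.05  0.03 -4.01]
```

>>> step_arm(
  plan=[
    [[12,0.6,1,0,0,-4],[12,0.6,1,0,0,-4],[12,0.6,1,0,0,-4],[12,0.6,1,0,0,-4],[12,0.6,1,0,0,-4],[12,0.6,1,0,0,-4],[12,0.6,1,0,0,-4],[12,0.6,1,0,0,-4]],
  ],
  grip=0.9,
)

```text
time_s: 9.2
ee_pos: [0.5117, 0.2706, 0.2013]
eef_rot: [-3.139, -0.0, 2.119]
force: [1.1, -0.6, 1.1]
grip_width: 0.0845
grip_force: 0.0
```

```bash
python3 go.py .511 .2965 .16 2.12
python3 - <<'E'
from fit import *
np.set_printoptions(precision=4,suppress=True)
S=snap("side","s4",(235,160,315,220),1);T=snap("top","t4",(273,190,353,250),1)
C=cv2.imread("pics/side0_full.png")[150:210,160:240]; D=cv2.imread("pics/top0_full.png")[205:265,128:208]
r=lambda im:cv2.resize(im,(400,300),interpolation=cv2.INTER_CUBIC)
P=C.copy()
def draw(im,cam,x0,y0,parts,col):
    im=r(im)
    for p in parts:
        h=cv2.convexHull(((proj(cam,p)+.5-[x0,y0])*5).astype(np.float32)).astype(np.int32);cv2.polylines(im,[h],True,col,1)
    return im
cl=place(CLIP+[p-[0,0,.008] for p in STAND],.511,.2965,.55,.008)
pd=place(PAD,.5392,-.0624,.13,.078)
cv2.imwrite("pics/c4.png",np.vstack([np.hstack([draw(S,"side",235,160,pd,(0,0,255)),draw(T,"top",273,190,pd,(0,0,255))]),np.hstack([draw(C,"side",160,150,cl,(0,255,255)),draw(D,"top",128,205,cl,(0,255,255))])]))
E
```

```text
9.2 [0.5117 0.2706 0.2013] [-3.139 -0.     2.119] units [0.75 0.43 1.37] [-0.02 -0.   -0.01]
```

View pics/c4.png

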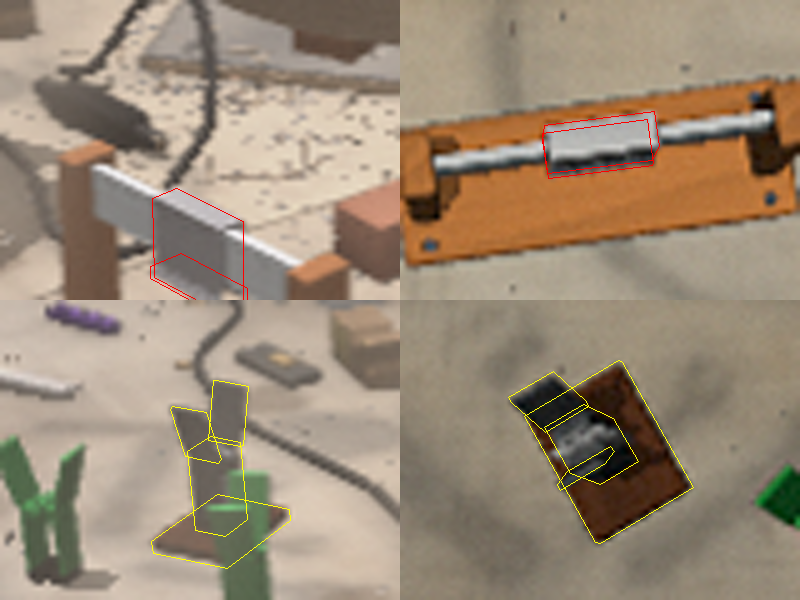

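The pad is seated: its outline matches in both views, side ≈(275,208) and top ≈(393,219). The clip and stand outlines match too. Next I go over the clip.

>>> step_arm(
  plan=[
    [[0.8,0.4,1.4,0,0,0],[0.8,0.4,1.4,0,0,0],[0.8,0.4,1.4,0,0,0],[0.8,0.4,1.4,0,0,0],[0.8,0.4,1.4,0,0,0],[0.8,0.4,1.4,0,0,0]],
  ],
)

```text
time_s: 9.8
ee_pos: [0.5113, 0.2947, 0.1626]
eef_rot: [3.14, 0.0, 2.118]
force: [0.5, -0.4, -0.6]
grip_width: 0.0847
grip_force: 0.0
```

```bash
python3 go.py .511 .2965 .066 2.12
```

```text
9.8 [0.5113 0.2947 0.1626] [3.14  0.    2.118] units [0.06 0.02 3.22] [ 0.02  0.   -0.02]
```

>>> step_arm(
  plan=[
    [[0.06,0.02,0.8,0,0,0],[0.06,0.02,1.6,0,0,0],[0.06,0.02,2.4,0,0,0],[0.06,0.02,2.9,0,0,0],[0.06,0.02,3.2,0,0,0],[0.06,0.02,3.2,0,0,0],[0.06,0.02,3.2,0,0,0]],
  ],
)

```text
time_s: 10.38
ee_pos: [0.5107, 0.2972, 0.0663]
eef_rot: [3.141, 0.0, 2.118]
force: [-0.1, -1.0, -0.8]
grip_width: 0.0843
grip_force: 0.0
```

>>> step_arm(
  plan=[
    [[0,0,0,0,0,0],[0,0,0,0,0,0],[0,0,0,0,0,0],[0,0,0,0,0,0],[0,0,0,0,0,0],[0,0,0,0,0,0],[0,0,0,0,0,0],[0,0,0,0,0,0]],
  ],
  grip=0,
  squeeze=30,
)

```text
time_s: 11.05
ee_pos: [0.5113, 0.298, 0.0671]
eef_rot: [3.138, 0.0, 2.119]
force: [0.0, 0.2, 14.7]
grip_width: 0.0352
grip_force: 9.8
```

>>> step_arm(
  plan=[
    [[0,0,0,0,0,0],[0,0,0,0,0,0],[0,0,0,0,0,0],[0,0,0,0,0,0]],
  ],
)

```text
time_s: 11.38
ee_pos: [0.5114, 0.298, 0.0672]
eef_rot: [3.138, 0.0, 2.119]
force: [1.1, 0.8, 11.5]
grip_width: 0.0253
grip_force: 30.0
```

Run:
```python
from h import *
o=ctrl.get_obs();print(o["time_s"],o["ee_pos"].round(4),o["force"].round(2),o["moment"].round(3),o["grip_width"],o["grip_force"])
S=snap("side","s5",(150,110,230,220),1);T=snap("top","t5",(128,190,208,265),1)
a=cv2.resize(S,(436,600),interpolation=cv2.INTER_CUBIC);cv2.imwrite("pics/c5.png",a)
```

```text
11.3833 [0.5114 0.298  0.0672] [ 1.11  0.77 11.48] [ 0.055 -0.211 -0.038] 0.025331454732319864 29.98166173696518
```

View pics/c5.png

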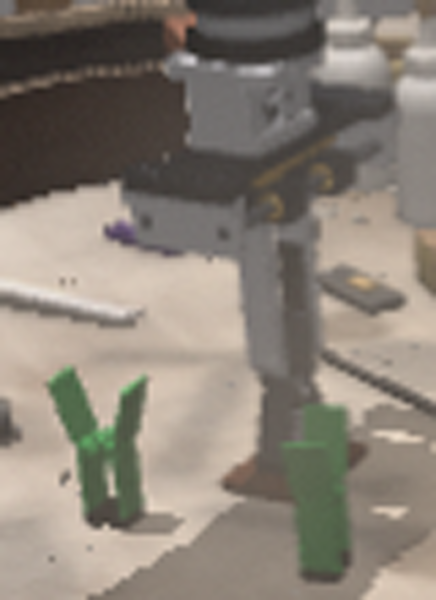

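Width 25 mm at 30 N means the clip is at its stop, fully open. Lift.

>>> step_arm(
  plan=[
    [[0,0,-0.3,0,0,0],[0,0,-0.8,0,0,0],[0,0,-1.6,0,0,0],[0,0,-2.6,0,0,0],[0,0,-3.8,0,0,0],[0,0,-5.2,0,0,0],[0,0,-6.0,0,0,0],[0,0,-6.0,0,0,0]],
  ],
)

```text
time_s: 12.15
ee_pos: [0.5113, 0.298, 0.2517]
eef_rot: [3.133, 0.001, 2.119]
force: [0.4, -0.3, -1.1]
grip_width: 0.0254
grip_force: 30.0
```

>>> step_arm(
  plan=[
    [[0,0,0,0,0,0],[0,0,0,0,0,0],[0,0,0,0,0,0],[0,0,0,0,0,0]],
  ],
)

```text
time_s: 12.48
ee_pos: [0.5098, 0.2972, 0.244]
eef_rot: [-3.139, -0.0, 2.119]
force: [-0.1, 0.6, -1.0]
grip_width: 0.0257
grip_force: 30.0
```

```bash
python3 go.py .5392 -.0624 .25 1.70
python3 - <<'E'
from h import *
np.set_printoptions(precision=4,suppress=True)
o=ctrl.get_obs()
S=snap("side","s6",(150,80,230,190),1)
cv2.imwrite("pics/c6.png",cv2.resize(S,(436,600),interpolation=cv2.INTER_CUBIC))
p=o["ee_pos"];ax=np.array([np.cos(.55),np.sin(.55),0])
for h in(-.013,-.055): print(h,proj("side",[p+ax*s*.0165+[0,0,h] for s in(-1,1)]))
for q in("tip_a","tip_b"):
    print([(np.round(r["at"],1),round(r["confidence"],2)) for r in ctrl.place_of(q,"side")])
print(o["grip_width"],o["grip_force"])
E
```

```text
12.48 [0.5098 0.2972 0.244 ] [-3.139 -0.     2.119] units [-10.74  -5.41  -0.19] [-0.02  0.    4.  ]
-0.013 [[193.9422 127.8383]
 [200.1896 124.7357]]
-0.055 [[195.2444 141.5948]
 [201.3764 138.2593]]
[(array([208.3, 209.9]), 0.86), (array([170.8, 205.1]), 0.72), (array([167.4, 204.5]), 0.68), (array([192.3, 141.8]), 0.58), (array([276.1, 242.3]), 0.58), (array([208.8, 214.4]), 0.54), (array([202.3, 136.9]), 0.5)]
[(array([208.3, 209.9]), 0.86), (array([170.8, 205.1]), 0.72), (array([167.4, 204.5]), 0.68), (array([192.3, 141.8]), 0.58), (array([276.1, 242.3]), 0.58), (array([208.8, 214.4]), 0.54), (array([202.3, 136.9]), 0.5)]
0.025714954696942564 29.97053414583206
```

View pics/c6.png

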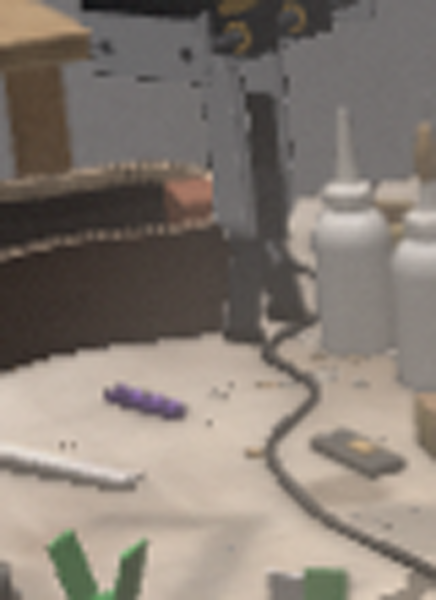

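The clip is held open. The tips are seen at ≈(192,142) and (202,137), which puts them about 56 mm below the TCP and symmetric about it. I'll carry it over to the rack.

>>> step_arm(
  plan=[
    [[-1,-0.5,-0.2,0,0,0.4],[-2.2,-1.1,-0.2,0,0,0.8],[-3.4,-1.7,-0.2,0,0,1.3],[-4.6,-2.3,-0.2,0,0,1.7],[-5.8,-2.9,-0.2,0,0,2.2],[-7,-3.5,-0.2,0,0,2.6],[-8,-4,-0.2,0,0,3],[-8.5,-4.3,-0.2,0,0,3.2]],
  ],
)

```text
time_s: 13.3
ee_pos: [0.5329, 0.0091, 0.2512]
eef_rot: [-3.141, 0.0, 1.779]
force: [0.6, -0.1, -0.7]
grip_width: 0.0258
grip_force: 30.0
```

>>> step_arm(
  plan=[
    [[0,0,0,0,0,0],[0,0,0,0,0,0]],
  ],
)

```text
time_s: 13.47
ee_pos: [0.5329, 0.012, 0.2512]
eef_rot: [-3.141, -0.0, 1.783]
force: [-0.6, 0.1, -1.5]
grip_width: 0.0256
grip_force: 30.0
```

```bash
python3 go.py .5390 -.0624 .25 1.70
```

```text
13.47 [0.5329 0.012  0.2512] [-3.141 -0.     1.783] units [-2.47 -0.32  0.04] [-0.   -0.    0.79]
```

>>> step_arm(
  plan=[
    [[-1,-0.15,0,0,0,0.4],[-2,-0.3,0,0,0,0.8],[-2.45,-0.32,0,0,0,0.8],[-2.45,-0.32,0,0,0,0.8],[-2.45,-0.32,0,0,0,0.8],[-2.45,-0.32,0,0,0,0.8]],
  ],
)

```text
time_s: 13.97
ee_pos: [0.5391, -0.0599, 0.2513]
eef_rot: [-3.141, -0.0, 1.702]
force: [0.1, 0.2, -1.2]
grip_width: 0.0254
grip_force: 30.0
```

```bash
python3 go.py .5390 -.0624 .163 1.70
python3 - <<'E'
from h import *
S=snap("side","s7",(235,130,315,220),1)
cv2.imwrite("pics/c7.png",cv2.resize(S,(533,600),interpolation=cv2.INTER_CUBIC))
E
```

```text
13.97 [ 0.5391 -0.0599  0.2513] [-3.141 -0.     1.702] units [-0.08 -0.01  2.94] [-0.   -0.    0.02]
```

View pics/c7.png

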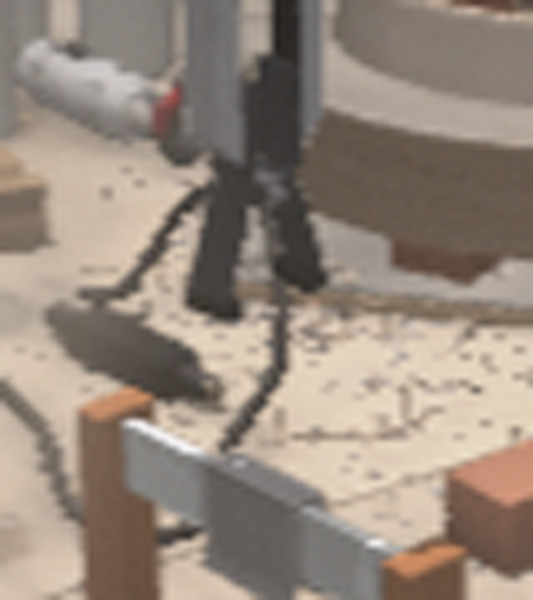

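The open clip (tips ≈(267,175) and (281,172)) is above the hanging pad (≈(274,207)), upright and centred. Descend.

>>> step_arm(
  plan=[
    [[-0.05,-0.01,0.5,0,0,0],[-0.05,-0.01,1,0,0,0],[-0.05,-0.01,1.5,0,0,0],[-0.05,-0.01,1.9,0,0,0],[-0.05,-0.01,2.2,0,0,0],[-0.05,-0.01,2.2,0,0,0],[-0.05,-0.01,2.2,0,0,0]],
  ],
)

```text
time_s: 14.6
ee_pos: [0.5391, -0.0623, 0.1856]
eef_rot: [-3.141, -0.0, 1.701]
force: [0.2, 0.6, -0.7]
grip_width: 0.0257
grip_force: 30.0
```

>>> step_arm(
  plan=[
    [[0,0,0.2,0,0,0],[0,0,0.4,0,0,0],[0,0,0.6,0,0,0],[0,0,0.75,0,0,0],[0,0,0.75,0,0,0],[0,0,0.75,0,0,0],[0,0,0.75,0,0,0],[0,0,0.75,0,0,0]],
  ],
)

```text
time_s: 15.27
ee_pos: [0.5391, -0.063, 0.1632]
eef_rot: [3.141, 0.0, 1.7]
force: [-0.5, -0.7, -1.1]
grip_width: 0.0258
grip_force: 30.0
```

Run:
```python
from fit import *
np.set_printoptions(precision=4,suppress=True)
o=ctrl.get_obs();print(o["time_s"],o["ee_pos"],o["force"],o["moment"],o["grip_width"],o["grip_force"])
S=snap("side","s8",(240,150,310,230),1)
im=cv2.resize(S,(525,600),interpolation=cv2.INTER_CUBIC)
for p in place(PAD,.5392,-.0624,.13,.078):
    h=cv2.convexHull(((proj("side",p)+.5-[240,150])*7.5).astype(np.float32)).astype(np.int32);cv2.polylines(im,[h],True,(0,0,255),1)
cv2.imwrite("pics/c8.png",im)
```

```text
15.2667 [ 0.5391 -0.063   0.1632] [-0.4833 -0.7108 -1.1256] [-0.0556  0.0619  0.0086] 0.025837539688080804 29.97061014175415
```

View pics/c8.png

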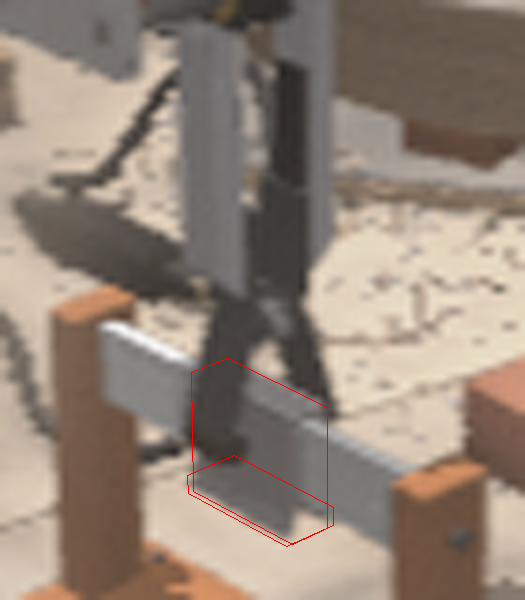

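The near jaw tip (≈(269,210)) is in front of the pad, the far one is behind it, and the pad and rail haven't moved. The force reads free. Hand in.

```bash
python3 -c "
from station import ctrl
print(ctrl.hand_in())"
```

```text
the job is handed in; nothing more can be done
None
```

The pad hangs seated on the rail, and the clip is held fully open astride it with its tips about 16 mm below the pad's top and no contact force seen; the job is handed in, but no verdict came back.

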